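Start the screw of a small bench press in its thread

TASK

The knurled screw of the little green bench press stands loose in its threaded boss and its thread has not caught yet. Turn its head backward (anticlockwise seen from above) until its red mark passes the red mark on the boss and you feel the screw drop into the start of the thread, then turn it forward (clockwise) one full turn, to where the marks meet again, and finish while still gripping the head there. Do not lift the screw out of the boss, and leave the other things on the bench where they are.

Things in the scene. Friction and masses are not known exactly. Their poses are not given: they have to be found in the camera images.
- screw_head (a point): Mid-height, on the axis, of the dark round knurled head of the loose steel screw: head 36 mm across, 24 mm high (12 mm above and below this point), to be gripped from above at any yaw. Axes are the screw's: z up its axis, -x towards its red mark. Below the head: a 24 mm collar down to 20 mm under this point, then the thread.
- screw: The screw, about 0.2 kg, 99 mm long; origin at its lower tip, 87 mm under the head's middle. Coarse right-hand thread, 22 mm outside, 6 mm a turn, starting under its red mark; 14 mm plain pilot in the bore with about 0.5 mm play. It rises 1 mm per radian turned back and sinks 1 mm per radian turned forward: the hand follows. Turns easily; when let go it stays (friction).
- screw_mark (a point): Red mark on the head: this point is on the rim of its top face, 18 mm from the axis. At the start it is 0.9 to 2.2 rad clockwise (from above) of the boss mark. Once it is 0.1 to 0.5 rad anticlockwise past the boss mark the screw is free to drop one pitch, 6 mm; a firm still grip can keep it up: open the fingers a little, or lower the hand, to let it drop.
- boss_mark (a point): Red line on the fixed steel index tab of the boss, where the thread in the boss starts: this point is 18 mm from the boss axis towards the press's -x, level with the top of the boss.
- boss_mouth (a point): Centre of the boss's top face (42 mm across, 95 mm above the bench); the green press is fixed, its base 70 x 104 mm; z up, -x to the tab, which reaches 39 mm out. The head's middle is 41 to 43 mm above this point at the start, 43.5 mm just before the drop, about 37.5 mm after it, about 31.5 mm after one turn forward with the marks together; above 50 mm counts as lifted out.
- box_lid: white lidded card box, 47x67x23 mm, bystander; origin under its centre
- binder_clip: black binder clip, 21x32x39 mm, bystander; origin under its centre
- chasing_hammer: small hammer with wooden handle, 58x189x20 mm, bystander; origin under its centre
- brass_tin: round brass tin, 62 mm across, 23 mm high, bystander; origin under its centre
- stone_box: small clear-topped box, 44x42x22 mm, bystander; origin under its centre

How it is judged (in metres and radians):
On the way, in this order (a step that is already met when the one before it is completed fails the run):
1. the screw is backed up, riding on top of the thread, until its mark comes to the boss mark (horizontal distance between screw_mark and boss_mark below 0.01 m and z of screw_head in the frame of boss_mouth above 0.041 m), for 0.05 s.
2. past the mark the screw drops by one thread pitch (horizontal distance between screw_mark and boss_mark below 0.026 m and z of screw_head in the frame of boss_mouth between 0.0355 and 0.0405 m), for 0.1 s.
3. turned forward half a turn in the thread (horizontal distance between screw_mark and boss_mark above 0.03 m and z of screw_head in the frame of boss_mouth between 0.0315 and 0.0385 m), for 0.02 s.
At the end, for the whole second after the job is handed in: The screw's red mark is within about 45 degrees (14.5 mm across) of the boss mark one turn down the thread, its head's middle 29 to 34.5 mm above the boss mouth, the screw upright within 7 degrees, and the fingers still grip it with more than 3 N (horizontal distance between screw_mark and boss_mark below 0.0145 m and z of screw_head in the frame of boss_mouth between 0.029 and 0.0345 m and angle between screw_head's own z axis and vertical below 0.12 rad and contact force between the fingers and screw above 3 N); the arm keeps its last pose, push and grip.
It fails at once if the screw is lifted out of the boss (z of screw_head in the frame of boss_mouth above 0.05 m).
It fails at once if a bystander is pushed more than 3 cm (distance of any of box_lid, binder_clip, chasing_hammer, brass_tin, stone_box from where it was at the start of the episode above 0.03 m).
It also fails if it takes over 67 s, if anything falls off the work surface, if the arm or the gripper's body presses on something with over 40 N, if the wrist force passes 120 N, or if a joint passes its speed limit or range.

ROBOT

A 6-joint arm with a two-finger parallel gripper is mounted at the origin on a cart in front of the work surface, level with it; the furniture and walls round the work are solid. World frame = base frame: x ahead of the robot, y to its left, z up, the work surface at z = 0. Lengths are in mm, angles in degrees, forces in N, time in s.
With the tool pointing down it reaches from about 350 to 850 mm from the base axis. Payload 8.1 kg.
Tool frame: the origin (TCP) lies at the very end of the fingers, on their centre line; the grasp point (between the pads) lies 19 mm behind it; z points along the fingers, y is the direction in which the jaws open and shut (so a half turn about z gives the same grasp; the last joint's range is limited). The gripper opens to 85 mm and grips with 20 to 120 N. Pads are 22 mm wide; open, the fingers measure 114 mm over their backs; the gripper's body (76 mm by 85 mm) begins 54 mm behind the grasp point. The pads swing forward as they close: fully open they stand 13 mm farther back than shut.
Start: joints at [59.221, 7.471, 85.268, -0, 87.261, -4.893], TCP at [261.932, 539.812, 231.292] pointing down, gripper open.
Joint ranges: [-169.43, 169.43], [-51.17, 129.36], [1.28, 143.12], [-76.62, 256.62], [0, 156.53], [-152.29, 152.29]. Speed limits (degrees/s): [136.94, 136.94, 159.86, 180, 180, 180].

INTERFACE

Orientations are given as [roll, pitch, yaw] about the fixed x, y, z axes, in that order (R = Rz(yaw) Ry(pitch) Rx(roll)).
In Python, from bench import r gives the robot as it stands.
- The arm moves only by the shell command python3 -m crank 'ROWS' [OPENING] [FORCE]. ROWS is JSON, a list that holds one entry, the list of rows, each a list of 6 numbers: the shift along the tool's x, y, z in m, then the turn, a rotation vector about the tool's x, y, z in rad. A call has 1 to 10 rows; each row is the pose to reach, as a shift and turn from the pose measured when the call began, along the tool's axes at that moment; what a row does not reach only later rows make up. A row lasts 1/8 s, in which the tool goes at most 62.5 mm and 10.7 degrees, less where a joint would pass 70% of its speed; a pose out of reach is approached as far as the arm can. A call with a gripper value outside its range is refused whole. OPENING is the closure, from 0 (fully open) to 1 (shut), set as the call begins (- or left out, the last holds). The fingers move at their own pace and stop on an object; FORCE is the grip in N (left out, the last holds). Time passes only in rows, so rows that repeat a pose let the fingers close. It gives the time, the measured TCP pose, the force and the opening at its end, in the units of the state.
- r.sense(): the state, without advancing time (a new reading comes with each control period).
- r.snapshot(name): name is "side" or "top"; returns (picture, depth): 480x640x3 uint8, blue, green, red; 480x640 float32, mm along the optical axis (not along the pixel's ray), 0 where there is no reading.
- r.get_calibration(name): a dict with "mtx" (3x3 intrinsics, pixels), "cam_to_world" (4x4, takes a point from camera to world coordinates). Camera axes: x right, y down, z forward; pixel columns grow to the right and rows downward; lengths in mm; the calibration is good to about 2 mm. A picture is of the moment at which its call begins. get_calibration takes no time and is no camera call.
- r.hand_in(): hands the job in, once; it reports no verdict.
Trained networks look in the newest picture that a camera, given by its name, has taken for a name from the list of things; names that differ only in an ending like _2 or _b are one class to them, and where a whole thing is asked for, a point or a joint stands for the part that bears it (a point fixed in the world has none). Each returns a list of dicts, best first, with "conf" (0 to 1); they miss things now and then, are a little off and sometimes report something else, mostly with a low value. They report only what shows in the picture. A call takes as long as a camera call.
- r.look_for(thing, camera): "extent" ([left, top, right, bottom] in pixels, round what is visible of it).
- r.landmark_of(thing, camera): "pixel" ([column, row] in pixels: a listed point, or the origin of a listed thing).
The state is a dict: "time": time; "joint_pos": joint angles; "qd": joint speeds; "joint_efforts": joint torques, N m; "tool_pos": TCP position; "tcp_rot": TCP orientation; "ft_force": force on the tool from outside, world axes, zero at the start; "wrist_torque": the same for the moment, N m; "finger_gap": finger opening in mm.
Only numpy, scipy, OpenCV 4.12 (cv2) and the standard library are available. Lean on these libraries where they do the work, as an engineer would, in place of code of your own. Each camera call takes 0.05 s, during which the arm holds its last target.

## Working session

There is one attempt and no reset: what is moved stays moved. The work goes in short steps, Python scripts to look and compute and a shell command to move; the robot and the scene stay as the last step left them, time stands still between calls to the robot, and variables do not carry over. Pictures are saved under pics/ and viewed, and the job is handed in when it is done.

```bash
ls; mkdir -p pics; python3 - <<'E'
from bench import r
import cv2, json
print(r.sense())
for n in ("side","top"):
    p,d=r.snapshot(n); cv2.imwrite(f"pics/{n}0.png",p)
    c=r.get_calibration(n); print(n,c)
    for t in ("screw_head","screw_mark","boss_mark","boss_mouth"):
        print(t,r.landmark_of(t,n)[:2])
E
```

```text
pics
{'time': 0.0, 'joint_pos': array([ 5.92199163e+01,  7.51639464e+00,  8.53313903e+01,  6.39406957e-04,
        8.72601819e+01, -4.89298724e+00]), 'qd': array([-0.00513772,  0.09741134, -0.07807354,  0.04105861,  0.0414775 ,
        0.04385474]), 'joint_efforts': array([ 6.90629204e-04, -5.69380367e+01, -5.00562000e+01, -7.57680732e-05,
        1.48604141e-02, -9.27011001e-06]), 'tool_pos': array([261.64822602, 539.3239962 , 230.2107781 ]), 'tcp_rot': array([-1.79892481e+02, -9.84531164e-03,  1.54112863e+02]), 'ft_force': array([0.18007535, 0.07950071, 0.00303333]), 'wrist_torque': array([-0.00673154, -0.00487422, -0.00449646]), 'finger_gap': 85.47340559054257}
side {'mtx': array([[501.3072398 ,   0.        , 315.99326897],
       [  0.        , 501.3072398 , 242.42563878],
       [  0.        ,   0.        ,   1.        ]]), 'cam_to_world': array([[-9.92212924e-01, -7.23878035e-02,  1.01358367e-01,
         4.79564327e+02],
       [-1.22228506e-01,  4.09398220e-01, -9.04131235e-01,
         1.12781193e+03],
       [ 2.39521393e-02, -9.09479578e-01, -4.15058058e-01,
         5.721
[... 385 characters left out ...]
 0.        , 316.5782106 ],
       [  0.        , 457.87285025, 239.26976977],
       [  0.        ,   0.        ,   1.        ]]), 'cam_to_world': array([[ 1.83588341e-02, -9.97219376e-01,  7.22251349e-02,
         5.17321782e+02],
       [-9.99479569e-01, -2.02208012e-02, -2.51338429e-02,
         1.38034308e+02],
       [ 2.65244052e-02, -7.17261187e-02, -9.97071622e-01,
         1.15062955e+03],
       [ 0.00000000e+00,  0.00000000e+00,  0.00000000e+00,
         1.00000000e+00]])}
screw_head [{'pixel': [263.1, 265.7], 'conf': 0.75}]
screw_mark [{'pixel': [256.8, 262.4], 'conf': 0.55}]
boss_mark [{'pixel': [263.6, 270.3], 'conf': 0.87}]
boss_mouth [{'pixel': [263.2, 262.0], 'conf': 0.56}]
```

```bash
python3 - <<'E'
import cv2
a=cv2.imread("pics/side0.png");b=cv2.imread("pics/top0.png")
cv2.imwrite("pics/sc.png",cv2.resize(a[210:330,260:420],None,fx=5,fy=5,interpolation=cv2.INTER_CUBIC))
cv2.imwrite("pics/tc.png",cv2.resize(b[220:310,203:323],None,fx=6,fy=6,interpolation=cv2.INTER_CUBIC))
E
```

```text
(no output)
```

View pics/side0.png

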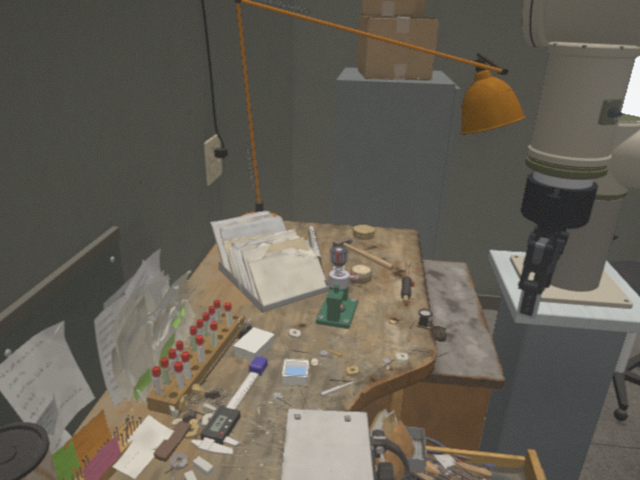

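View pics/top0.png

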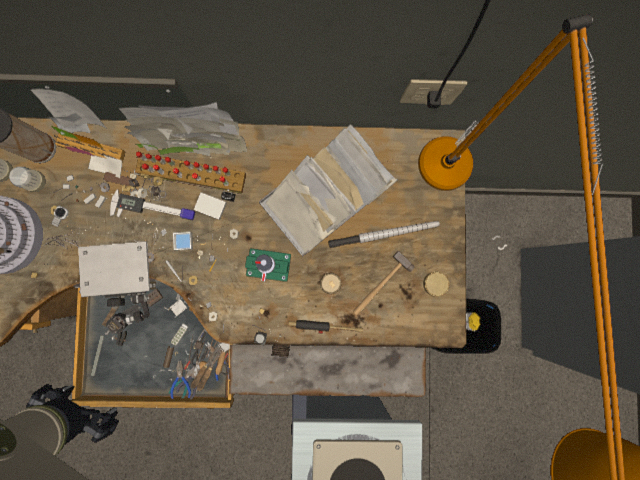

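```bash
sleep 1
```

```text
(no output)
```

View pics/sc.png

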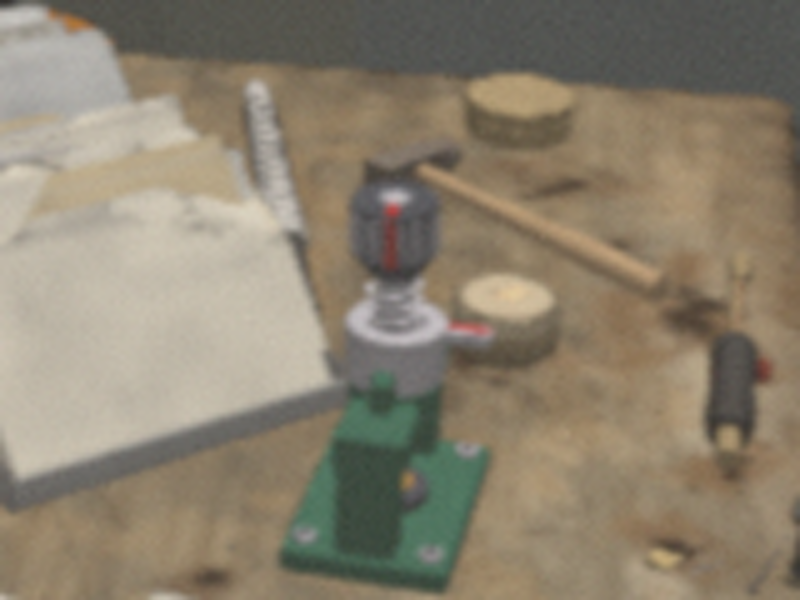

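View pics/tc.png

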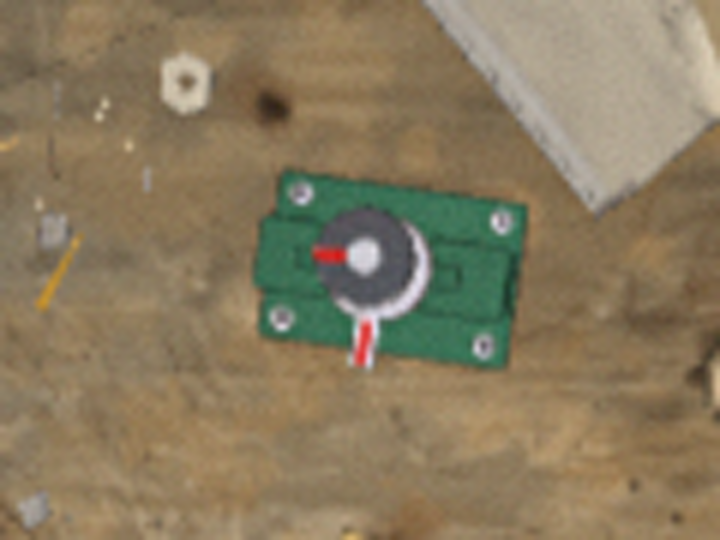

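The top view (crop) shows the head at about pixel (264,263), with its mark pointing left (+y) and the boss tab pointing down (-x), slightly left. The mark is roughly 84° clockwise of the tab. Next I'll locate the axis.

```bash
cat > h.py <<'E'
import numpy as np, cv2
from bench import r
def ray(n,px,z):
    c=r.get_calibration(n);T=c["cam_to_world"];K=c["mtx"]
    d=T[:3,:3]@np.linalg.solve(K,[px[0],px[1],1.]);o=T[:3,3]
    return o+d*(z-o[2])/d[2]
E
python3 - <<'E'
from h import *
t,d=r.snapshot("top")
f=lambda x,y:(203+x/6-.4,220+y/6-.4)
print("headtop",ray("top",f(365,257),149)); print("mark",ray("top",f(316,255),149))
print("tab end",ray("top",f(361,366),95),"tabroot",ray("top",f(368,322),95))
T=r.get_calibration("top")
print(d[255:272:3,255:273:2])
for n in("top","side"):
    print(n,[ (t,ray(n,r.landmark_of(t,n)[0]["pixel"],z)) for t,z in (("screw_head",137),("screw_mark",149),("boss_mark",95),("boss_mouth",95))])if n=="top" else 0
s,ds=r.snapshot("side")
# side: head top centre approx crop (395,197)/5
print("side head top",ray("side",(260+395/5-.4,210+197/5-.4),149), "side mark",ray("side",(260+393/5-.4,210+210/5-.4),149))
c=r.get_calibration("side")
for n,dd,c in(("top",d,r.get_calibration("top")),("side",ds,c)):
    v,u=np.nonzero(dd>0);z=dd[v,u];P=np.c_[np.linalg.solve(c["mtx"],np.c_[u,v,np.ones(len(u))].T).T*z[:,None],np.ones(len(u))]@c["cam_to_world"].T
    for lo,hi in((110,120),(120,146),(143,155)):
        m=(P[:,2]>lo)&(P[:,2]<hi)&(abs(P[:,0]-470)<60)&(abs(P[:,1]-250)<60)
        print(n,lo,m.sum(),P[m,:3].mean(0),P[m,:3].min(0),P[m,:3].max(0))
E
```

```text
headtop [536.92511772 227.6937777  149.        ]
mark [537.31441147 245.45207551 149.        ]
tab end [496.40427569 232.94148337  95.        ] tabroot [513.19679223 230.72252562  95.        ]
[[1135.0294  1139.7915  1136.0808  1003.5677  1000.3442  1002.6958
  1134.6111  1137.3599  1137.6975 ]
 [1080.4828   999.4756  1001.33777 1002.20825 1001.6222   999.36096
   998.78845 1000.68225 1055.3192 ]
 [ 999.3669   998.55695  999.83527 1000.2909   999.3968   999.7752
   999.7357  1001.12366 1000.1451 ]
 [1063.2164   999.44    1000.97797  999.9326   996.3647   999.40356
   997.74036 1000.3986  1000.61084]
 [1081.1166   997.82794  995.17804  999.4348   998.95374  999.63904
   996.56195 1000.3351  1052.5659 ]
 [1131.2076  1135.8011  1053.2546   998.0232   997.92114  997.91766
  1001.3105  1053.4285  1052.3143 ]]
top [('screw_head', array([541.47650862, 225.87505083, 137.        ])), ('screw_mark', array([533.74582286, 250.05709382, 149.        ])), ('boss_mark', array([518.05310528, 236.19051666,  95.        ])), ('boss_mouth', array([532.33791387, 231.76614262,  95.        ]))]
side head top [534.86240416 229.49264013 149.        ] side mark [534.66322772 241.5540644  149.        ]<stdin>:18: RuntimeWarning: Mean of empty slice.
  ret = um.true_divide(
Traceback (most recent call last):
ValueError: zero-size array to reduction operation minimum which has no identity
```

```bash
cat >> h.py <<'E'
def pts(n):
    p,dd=r.snapshot(n);c=r.get_calibration(n)
    v,u=np.nonzero(dd>0);z=dd[v,u]
    P=np.c_[np.linalg.solve(c["mtx"],np.c_[u,v,np.ones(len(u))].T).T*z[:,None],np.ones(len(u))]@c["cam_to_world"].T
    return p,np.c_[P[:,:3],u,v]
E
python3 - <<'E'
from h import *
for n in("top","side"):
    p,P=pts(n)
    for lo,hi in((88,100),(125,140),(143,155)):
        m=(P[:,2]>lo)&(P[:,2]<hi)&(abs(P[:,0]-536)<35)&(abs(P[:,1]-228)<35)
        print(n,lo,m.sum(),P[m].mean(0).round(1),np.percentile(P[m],3,axis=0).round(1),np.percentile(P[m],97,axis=0).round(1))
    m=(P[:,2]>60)&(np.hypot(P[:,0]-536,P[:,1]-228)<130)&(np.hypot(P[:,0]-536,P[:,1]-228)>40)
    print(m.sum(), P[m][:8].round(0))
E
```

```text
top 88 79 [521.5 222.5  93.3 267.7 269.7] [502.4 208.6  89.  261.  258.3] [547.8 237.8  97.5 274.  278. ]
top 125 9 [531.  219.3 133.1 267.8 265.3] [518.3 210.3 128.1 259.  258.2] [546.7 238.2 138.1 272.  271. ]
top 143 214 [536.8 228.4 147.4 263.2 262.5] [520.6 213.4 143.8 256.  256. ] [551.2 244.  151.  270.  270. ]
118 [[553. 274.  65. 247. 256.]
 [553. 272.  64. 248. 256.]
 [553. 269.  66. 249. 256.]
 [553. 267.  67. 250. 256.]
 [553. 265.  64. 251. 256.]
 [551. 277.  64. 246. 257.]
 [550. 274.  71. 247. 257.]
 [551. 272.  67. 248. 257.]]
side 88 194 [529.2 238.   93.8 339.9 275.8] [504.7 219.3  89.2 329.8 271. ] [550.8 251.2  98.7 352.  280. ]
side 125 121 [534.9 243.4 133.  337.7 259.3] [517.4 231.8 126.1 329.  255. ] [553.1 249.9 139.5 347.  263. ]
side 143 149 [535.  234.5 147.8 338.3 250.7] [519.5 215.5 144.1 330.  246. ] [550.9 249.7 149.8 346.  255. ]
106 [[536. 330. 184. 334. 255.]
 [609. 123.  63. 308. 261.]
 [614. 124.  61. 306. 262.]
 [619. 131.  61. 303. 263.]
 [626. 135.  60. 300. 264.]
 [495. 236.  96. 357. 276.]
 [497. 237.  94. 356. 277.]
 [495. 239.  94. 357. 277.]]
```

```bash
python3 -m crank '[[[-0.04,-0.016,0,0,0,0],[-0.08,-0.032,0,0,0,0],[-0.12,-0.048,0,0,0,0],[-0.16,-0.064,0,0,0,0],[-0.2,-0.08,0,0,0,0],[-0.24,-0.1,0,0,0,0],[-0.28,-0.116,0,0,0,0],[-0.32,-0.133,0,0,0,0],[-0.36,-0.15,0,0,0,0],[-0.382,-0.1595,0,0,0,0]]]' 0 40
python3 - <<'E'
from h import *
s=r.sense();print(s["tool_pos"],s["tcp_rot"],s["joint_pos"],s["ft_force"])
E
```

```text
time: 2.15
tool_pos: [537.2, 227.7, 231.3]
tcp_rot: [-180.0, 0.0, 154.0]
ft_force: [-0.1, 0.6, 0.1]
finger_gap: 85.5
[537.20090404 227.6992038  231.31806033] [-1.79995402e+02  2.23084564e-02  1.54021573e+02] [ 1.79477779e+01  4.91163845e+00  8.80099805e+01 -1.88123121e-02
  8.70655036e+01 -4.60728335e+01] [-0.14165815  0.62890508  0.09879974]
```

```bash
python3 -m crank '[[[0.001,0,0,0,0,0.12],[0.001,0,0.01,0,0,0.24],[0.001,0,0.03,0,0,0.35],[0.001,0,0.045,0,0,0.35],[0.001,0,0.055,0,0,0.35],[0.001,0,0.055,0,0,0.35]]]' 0 40
python3 - <<'E'
from h import *
for n in("top","side"):
    p,d=r.snapshot(n); cv2.imwrite(f"pics/{n}1.png",p)
cv2.imwrite("pics/sc1.png",cv2.resize(p[170:320,240:440],None,fx=4,fy=4,interpolation=cv2.INTER_CUBIC))
print(r.sense()["joint_pos"])
E
```

```text
time: 2.9
tool_pos: [535.8, 228.0, 175.4]
tcp_rot: [-179.9, -0.0, 134.0]
ft_force: [-1.1, -0.5, 1.3]
finger_gap: 85.1
[ 1.80159064e+01  6.59973972e+00  9.19362799e+01 -2.13195179e-02
  8.14106226e+01 -2.59945399e+01]
```

View pics/sc1.png

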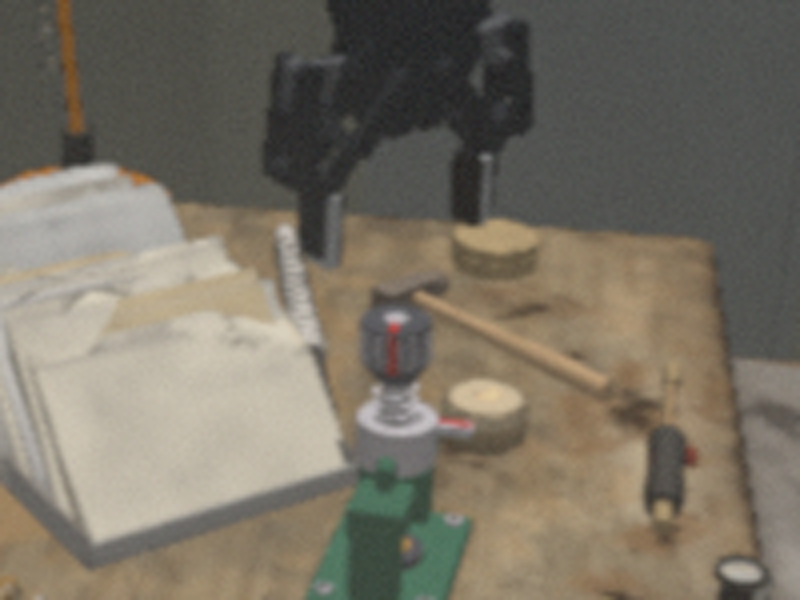

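The open fingers, at crop (325,255) and (475,215), sit astride the head at crop (396,345), and the red mark faces the camera. I'll descend and close.

```bash
python3 -m crank '[[[0,0,0.015,0,0,0],[0,0,0.03,0,0,0],[0,0,0.045,0,0,0],[0,0,0.055,0,0,0],[0,0,0.058,0,0,0],[0,0,0.058,0,0,0]]]' 0 40 && python3 -m crank '[[[0,0,0,0,0,0],[0,0,0,0,0,0],[0,0,0,0,0,0],[0,0,0,0,0,0],[0,0,0,0,0,0],[0,0,0,0,0,0],[0,0,0,0,0,0],[0,0,0,0,0,0]]]' 1 40
python3 - <<'E'
from h import *
p,d=r.snapshot("side"); cv2.imwrite("pics/sc2.png",cv2.resize(p[190:320,250:430],None,fx=4.4,fy=4.4,interpolation=cv2.INTER_CUBIC))
s=r.sense();print(s["tool_pos"],s["ft_force"],s["wrist_torque"],s["finger_gap"])
E
```

```text
time: 3.75
tool_pos: [536.7, 228.2, 118.8]
tcp_rot: [180.0, 0.0, 134.0]
ft_force: [0.6, -0.3, 0.1]
finger_gap: 85.2
time: 4.75
tool_pos: [536.6, 228.3, 119.2]
tcp_rot: [180.0, 0.0, 134.0]
ft_force: [-4.3, -0.3, 4.6]
finger_gap: 35.0
[536.58075094 228.35335987 119.19493373] [-3.14147684 -0.20848966  5.9336783 ] [-0.15085695  0.73379511 -0.02548785] 35.13322437682797
```

View pics/sc2.png

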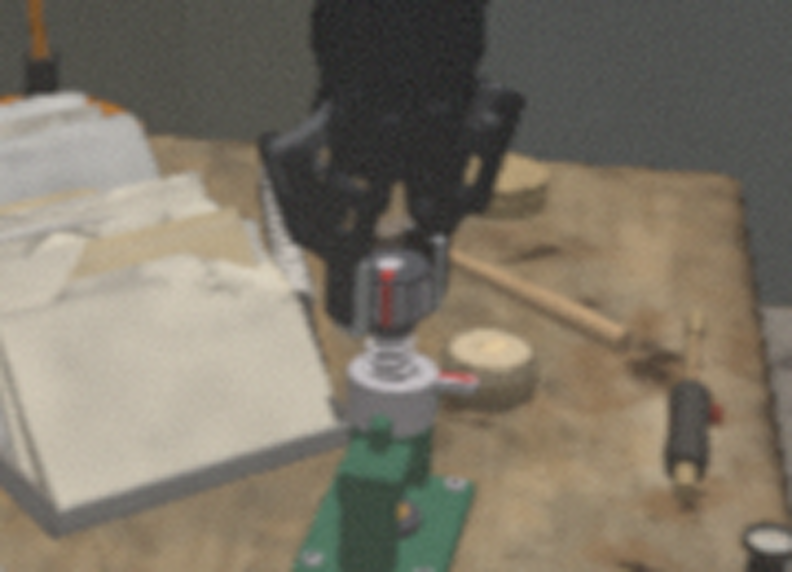

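Gripped: the gap is 35 mm and the mark is still at crop (388,285), facing the camera. Now turning backward, with the hand rising 1 mm per rad.

```bash
python3 -m crank '[[[0,0,-0.0001,0,0,-0.12],[0,0,-0.00025,0,0,-0.24],[0,0,-0.0004,0,0,-0.36],[0,0,-0.0005,0,0,-0.48],[0,0,-0.0006,0,0,-0.6],[0,0,-0.0007,0,0,-0.72],[0,0,-0.0008,0,0,-0.84],[0,0,-0.001,0,0,-0.96],[0,0,-0.001,0,0,-1.0],[0,0,-0.001,0,0,-1.0]]]'
python3 - <<'E'
from h import *
p,d=r.snapshot("side"); cv2.imwrite("pics/sc3.png",cv2.resize(p[190:320,250:430],None,fx=4.4,fy=4.4,interpolation=cv2.INTER_CUBIC))
s=r.sense();print(s["tool_pos"],s["ft_force"],s["wrist_torque"],s["finger_gap"],s["joint_pos"][5])
E
```

```text
time: 6.05
tool_pos: [536.4, 230.4, 120.4]
tcp_rot: [179.8, 0.1, -168.6]
ft_force: [-3.2, 7.2, 2.5]
finger_gap: 34.5
[536.37183814 230.402072   120.43352714] [-3.22215329  8.16277089  2.35833766] [ 1.86109229  0.67637112 -0.01957842] 35.01556611491708 -83.29717363204955
```

View pics/sc3.png

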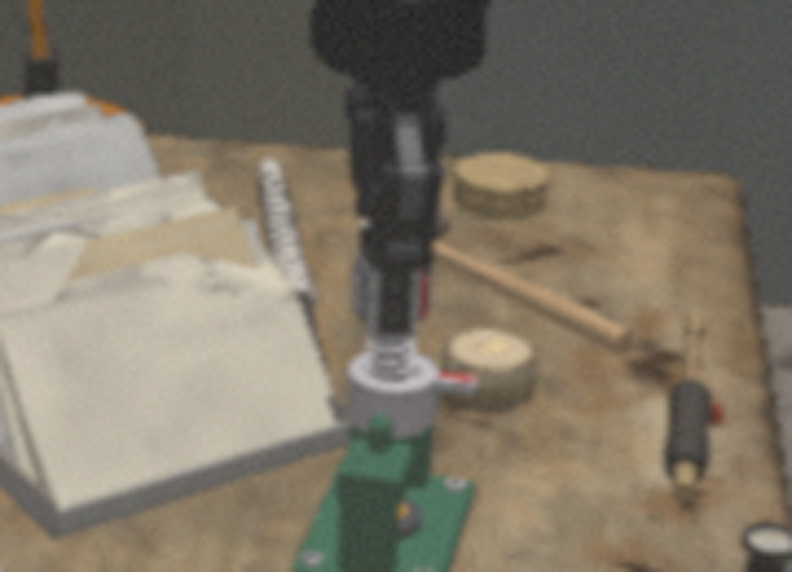

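The mark has moved to the right side, crop (424,295), which matches about 57° of turn. The grip follows without slipping, so I'll continue.

```bash
python3 -m crank '[[[0,0,-0.0001,0,0,-0.12],[0,0,-0.00025,0,0,-0.24],[0,0,-0.0004,0,0,-0.36],[0,0,-0.0005,0,0,-0.46],[0,0,-0.0005,0,0,-0.5],[0,0,-0.0005,0,0,-0.5]]]'
python3 - <<'E'
from h import *
for n in("top","side"):
    p,d=r.snapshot(n); cv2.imwrite(f"pics/{n}4.png",cv2.resize(p[190:320,250:430] if n=="side" else p[210:310,203:323],None,fx=4.4,fy=4.4,interpolation=cv2.INTER_CUBIC))
s=r.sense();print(s["tool_pos"],s["ft_force"],s["wrist_torque"],s["finger_gap"],s["joint_pos"][5])
E
```

```text
time: 6.85
tool_pos: [535.2, 232.0, 120.7]
tcp_rot: [179.7, 0.2, -139.9]
ft_force: [-5.8, 6.8, 4.0]
finger_gap: 34.8
[535.13447632 232.05595172 120.73368313] [-6.57207707  5.71263317  3.86235045] [ 1.47310845  1.4483786  -0.06999834] 34.61092653700568 -111.94511797376062
```

View pics/side4.png

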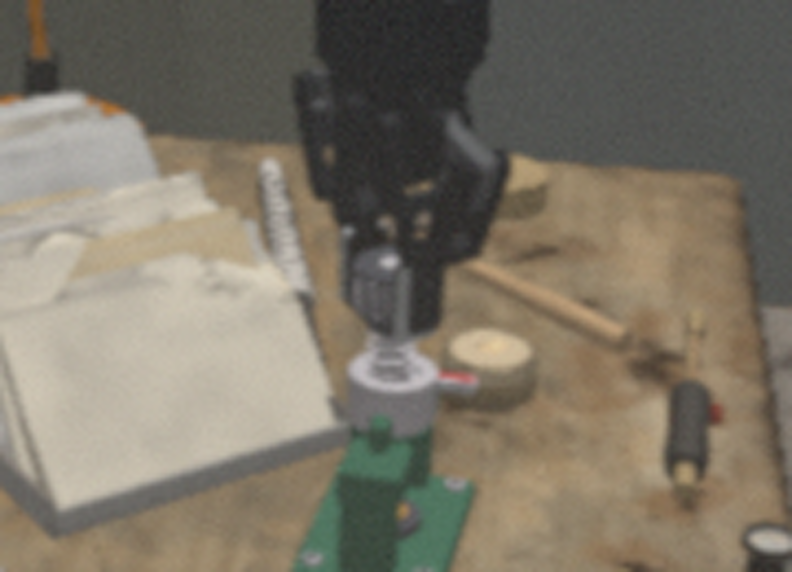

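View pics/top4.png

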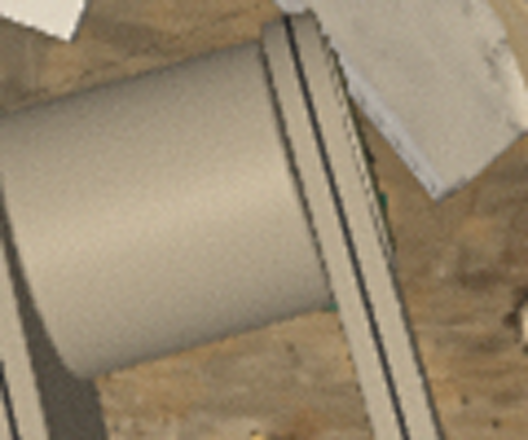

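The mark is now hidden behind the finger on the tab side (about crop (420,290)). 86° have been turned, so the marks are about level. The TCP shift during the turn implies the head axis is at roughly (534.7, 230.3). I'll go about 0.27 rad further and then let it drop.

```bash
python3 -m crank '[[[0,0,-0.0001,0,0,-0.12],[0,0,-0.0002,0,0,-0.24],[0,0,-0.0002,0,0,-0.27],[0,0,-0.0002,0,0,-0.27]]]'
python3 - <<'E'
from h import *
p,d=r.snapshot("side"); cv2.imwrite("pics/side5.png",cv2.resize(p[190:320,250:430],None,fx=4.4,fy=4.4,interpolation=cv2.INTER_CUBIC))
s=r.sense();print(s["tool_pos"],s["ft_force"],s["finger_gap"],s["joint_pos"][5],s["tcp_rot"])
E
```

```text
time: 7.45
tool_pos: [533.9, 232.6, 120.2]
tcp_rot: [179.6, 0.2, -124.5]
ft_force: [-5.0, 2.5, 1.3]
finger_gap: 34.6
[533.91180195 232.65725478 120.2459942 ] [-5.57284701  1.76448556  3.11428452] 34.9635589851493 -127.41882926742278 [ 179.59025878    0.19234126 -124.47120532]
```

View pics/side5.png

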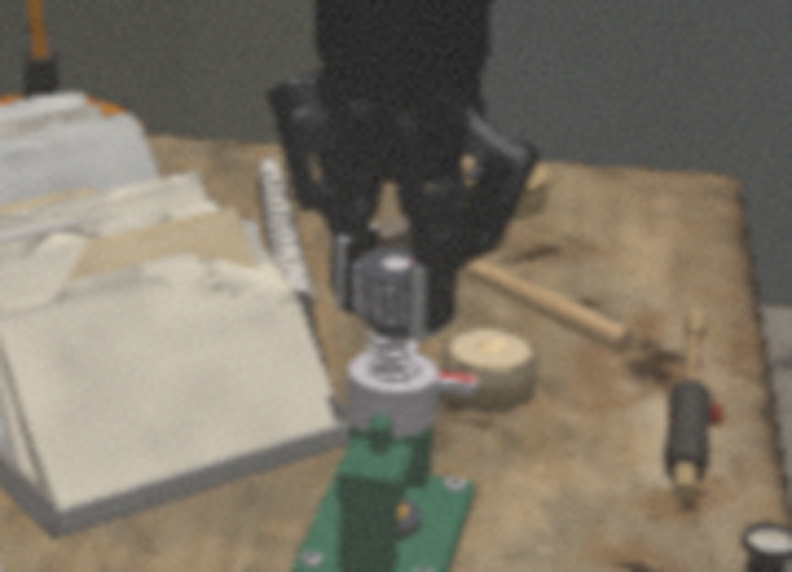

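The head hasn't dropped yet: its underside is still at crop y≈340. I'll open the fingers a little.

```bash
python3 -m crank '[[[0,0,0,0,0,0],[0,0,0,0,0,0],[0,0,0,0,0,0],[0,0,0,0,0,0]]]' 0.48
python3 - <<'E'
from h import *
p,d=r.snapshot("side"); cv2.imwrite("pics/side6.png",cv2.resize(p[190:320,250:430],None,fx=4.4,fy=4.4,interpolation=cv2.INTER_CUBIC))
s=r.sense();print(s["tool_pos"],s["ft_force"],s["finger_gap"],s["joint_pos"][5],s["tcp_rot"])
E
```

```text
time: 8.0
tool_pos: [534.1, 232.6, 120.3]
tcp_rot: [179.6, 0.2, -124.5]
ft_force: [-0.5, 0.0, 0.7]
finger_gap: 44.5
[534.01265745 232.58380872 120.28841773] [-0.08210458 -0.93187782  0.09350499] 44.14685651966698 -127.4172478459195 [ 179.59890888    0.19654655 -124.47896235]
```

View pics/side6.png

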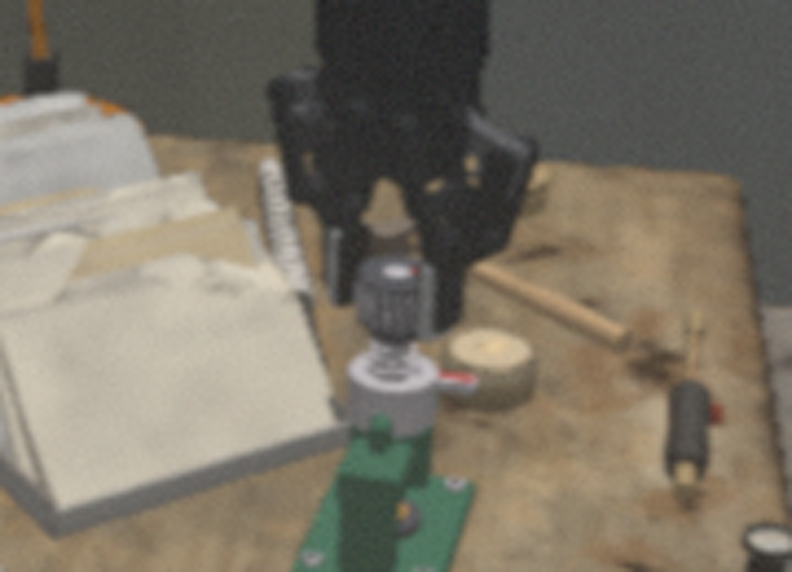

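```bash
python3 - <<'E'
from h import *
p,P=pts("side")
p2=cv2.resize(p[230:285,310:375],None,fx=10,fy=10,interpolation=cv2.INTER_CUBIC);cv2.imwrite("pics/side7.png",p2)
m=(np.hypot(P[:,0]-534.7,P[:,1]-230.3)<17)&(P[:,2]>110)
h=P[m][:,2];print(m.sum(),np.percentile(h,[50,80,90,95,98]))
print(r.sense()["ft_force"])
a=cv2.resize(cv2.imread("pics/side5.png"),(180,130),interpolation=cv2.INTER_AREA);
cv2.imwrite("pics/side5z.png",cv2.resize(a[40:95,60:125],None,fx=10,fy=10,interpolation=cv2.INTER_CUBIC))
E
```

```text
291 [194.16869563 225.70010132 233.24163246 236.89322799 529.25828509]
[-0.25574718  0.02347355 -1.01349895]
```

View pics/side7.png

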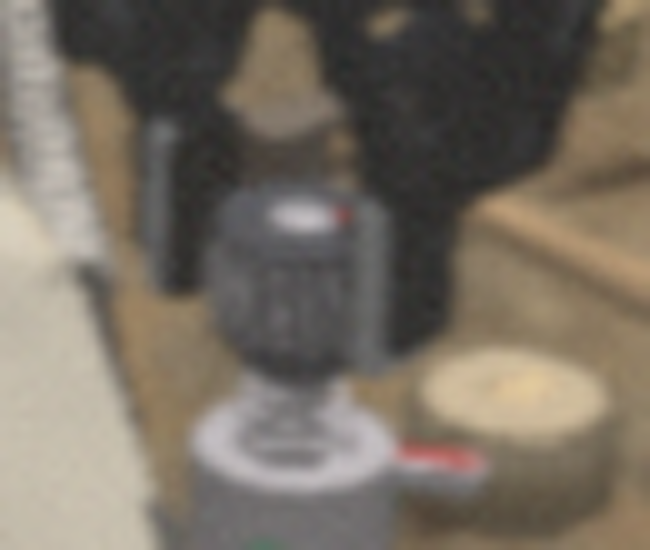

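View pics/side5z.png

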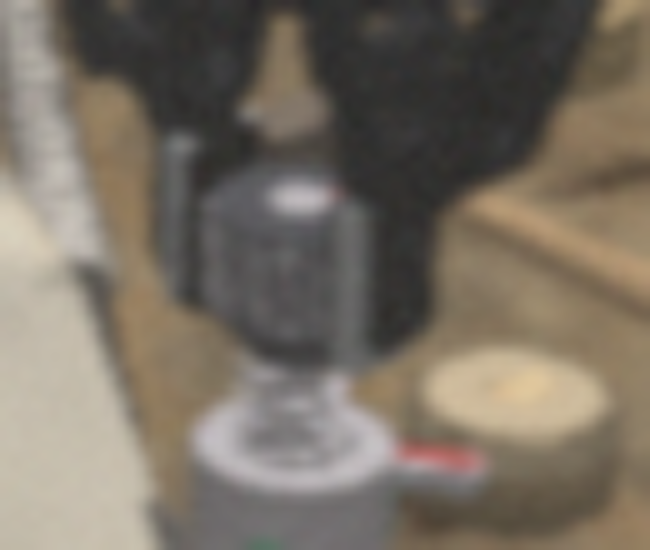

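```bash
python3 - <<'E'
from h import *
c=r.get_calibration("side");K=c["mtx"];Ti=np.linalg.inv(c["cam_to_world"])
def pr(P): q=K@(Ti[:3]@np.r_[P,1]);return (q[:2]/q[2]).round(1)
A=[534.7,230.3]
b=pr(A+[95]);print("mouth",b)
for h in (31.5,37.5,42,43.5):print(h,pr(A+[95+h+12])-b)
a0=cv2.imread("pics/side0.png");
p,_=r.snapshot("side")
cv2.imwrite("pics/cmp.png",cv2.resize(np.hstack([a0[238:285,315:355],p[238:285,315:355]]),None,fx=10,fy=10,interpolation=cv2.INTER_CUBIC))
E
```

```text
mouth [337.5 273.3]
31.5 [  0.9 -19.4]
37.5 [  1.1 -22.1]
42 [  1.1 -24.1]
43.5 [  1.2 -24.8]
```

View pics/cmp.png

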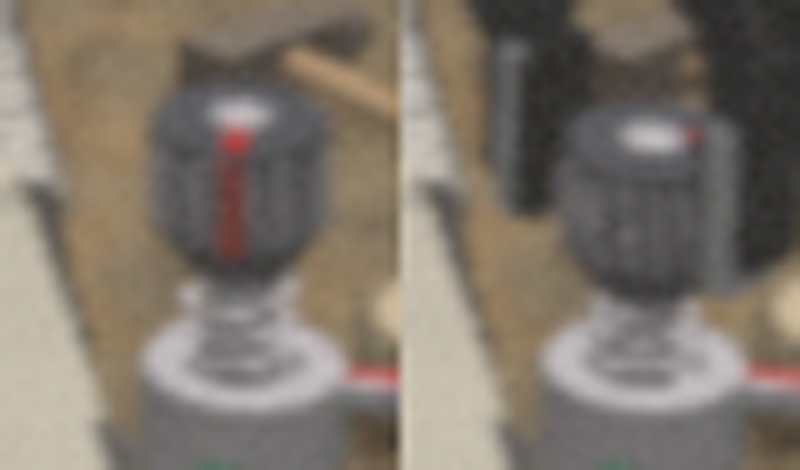

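The lamp highlight on the head is 2.2 px lower than at the start. Projection gives a height of about 37 mm, so the screw has dropped. The mark is just past the tab direction, at right-half (690,130). I'll recentre on the axis, go down 6 mm and grip again.

```bash
python3 -m crank '[[[0.0018,-0.0012,0.002,0,0,0],[0.0018,-0.0012,0.0045,0,0,0],[0.0018,-0.0012,0.0065,0,0,0],[0.0018,-0.0012,0.0065,0,0,0]]]' && python3 -m crank '[[[0,0,0,0,0,0],[0,0,0,0,0,0],[0,0,0,0,0,0],[0,0,0,0,0,0],[0,0,0,0,0,0]]]' 1 50
python3 - <<'E'
from h import *
p,d=r.snapshot("side"); cv2.imwrite("pics/side8.png",cv2.resize(p[220:290,300:390],None,fx=8,fy=8,interpolation=cv2.INTER_CUBIC))
s=r.sense();print(s["tool_pos"],s["ft_force"],s["wrist_torque"],s["finger_gap"],s["joint_pos"][5],s["tcp_rot"])
m=ray("side",(343.5,250.5),144.5);print(m)
E
```

```text
time: 8.65
tool_pos: [533.7, 230.4, 113.4]
tcp_rot: [179.6, 0.2, -124.5]
ft_force: [-0.9, 0.3, -0.1]
finger_gap: 44.6
time: 9.28
tool_pos: [533.9, 230.4, 113.6]
tcp_rot: [179.6, 0.2, -124.5]
ft_force: [0.6, -0.9, 1.8]
finger_gap: 34.9
[533.85726714 230.46874243 113.59977266] [0.58408304 0.29259444 1.49155688] [-0.14984389 -0.04567401  0.00459881] 34.868838641405524 -127.62195248476493 [ 179.59011763    0.18636801 -124.47436993]
[525.22947231 225.23956921 144.5       ]
```

View pics/side8.png

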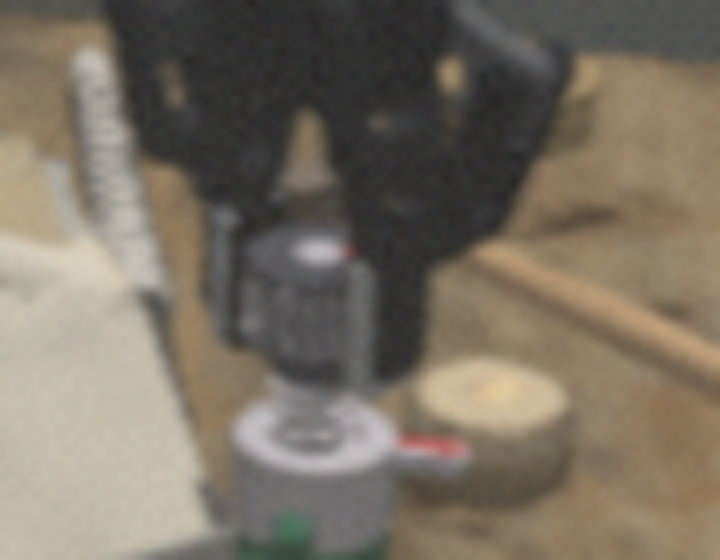

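The grip holds and the side forces are near zero; the head is lower, with its underside at crop y≈385. Now turning forward.

```bash
python3 -m crank '[[[0,0,0.0001,0,0,0.12],[0,0,0.0003,0,0,0.28],[0,0,0.0004,0,0,0.44],[0,0,0.0006,0,0,0.6],[0,0,0.0008,0,0,0.76],[0,0,0.0009,0,0,0.92],[0,0,0.0011,0,0,1.08],[0,0,0.0012,0,0,1.2],[0,0,0.0012,0,0,1.2]]]'
python3 - <<'E'
from h import *
p,d=r.snapshot("side"); cv2.imwrite("pics/side9.png",cv2.resize(p[220:290,300:390],None,fx=8,fy=8,interpolation=cv2.INTER_CUBIC))
s=r.sense();print(s["tool_pos"],s["ft_force"],s["wrist_torque"],s["finger_gap"],s["joint_pos"][5],s["tcp_rot"])
E
```

```text
time: 10.45
tool_pos: [533.9, 228.9, 112.4]
tcp_rot: [179.8, -0.3, 166.6]
ft_force: [-1.1, -6.1, 3.7]
finger_gap: 34.5
[533.90262675 228.92826786 112.38356841] [-0.48895543 -7.26650737  3.81896017] [-1.51386908  0.05458444 -0.03407016] 34.41220392790385 -58.8389497185319 [179.82626753  -0.29968608 166.71786074]
```

View pics/side9.png

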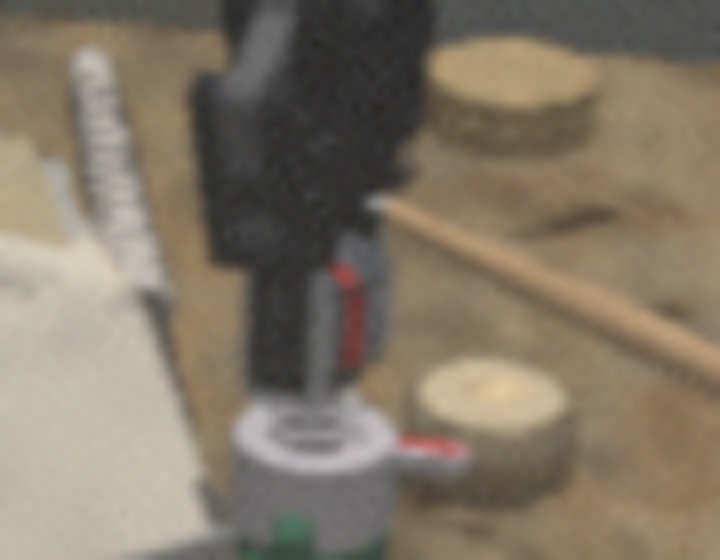

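The screw turned with the hand: the mark is at crop (350,310), about where 120° world should be. Continuing.

```bash
python3 -m crank '[[[0,0,0.0001,0,0,0.12],[0,0,0.0003,0,0,0.28],[0,0,0.0004,0,0,0.44],[0,0,0.0006,0,0,0.6],[0,0,0.0008,0,0,0.76],[0,0,0.0009,0,0,0.92],[0,0,0.0011,0,0,1.08],[0,0,0.0012,0,0,1.2],[0,0,0.0012,0,0,1.2]]]'
python3 - <<'E'
from h import *
s=r.sense();print(s["tool_pos"],s["ft_force"],s["wrist_torque"],s["finger_gap"],s["joint_pos"][5],s["tcp_rot"])
E
python3 -m crank '[[[0,0,0.0001,0,0,0.12],[0,0,0.0003,0,0,0.28],[0,0,0.0004,0,0,0.44],[0,0,0.0006,0,0,0.6],[0,0,0.0008,0,0,0.76],[0,0,0.0009,0,0,0.92],[0,0,0.0011,0,0,1.08],[0,0,0.0012,0,0,1.2],[0,0,0.0012,0,0,1.2]]]'
python3 - <<'E'
from h import *
p,d=r.snapshot("side"); cv2.imwrite("pics/side10.png",cv2.resize(p[220:290,300:390],None,fx=8,fy=8,interpolation=cv2.INTER_CUBIC))
s=r.sense();print(s["tool_pos"],s["ft_force"],s["wrist_torque"],s["finger_gap"],s["joint_pos"][5],s["tcp_rot"])
E
```

```text
time: 11.62
tool_pos: [532.9, 228.1, 111.0]
tcp_rot: [-179.6, -0.2, 97.9]
ft_force: [-4.6, -4.0, 7.4]
finger_gap: 34.1
[532.91860213 228.11207282 111.04399519] [-4.59337677 -4.01240359  7.35943557] [-1.01322019  0.96540746 -0.07273467] 34.07673731111579 10.019426415053438 [-179.63602469   -0.19260728   97.85685771]
time: 12.75
tool_pos: [532.0, 228.3, 109.9]
tcp_rot: [-179.6, 0.4, 29.0]
ft_force: [-4.8, -1.3, 5.3]
finger_gap: 34.7
[531.93812998 228.30564695 109.86570099] [-4.56431122 -0.94433127  5.72355058] [-0.06848041  0.97692807 -0.01932469] 34.635332511147666 78.80204212664276 [-179.62975384    0.36916398   29.08899041]
```

View pics/side10.png

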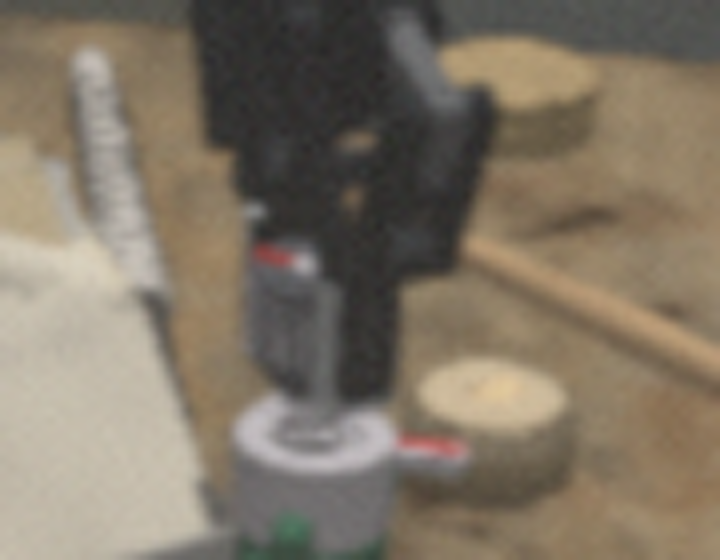

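3.6 rad done. The mark on the top face now points left (crop (275,255)), opposite the tab, and the screw is sinking as expected. Continuing to near the joint limit, then regrasping.

```bash
python3 -m crank '[[[0,0,0.0001,0,0,0.12],[0,0,0.0003,0,0,0.28],[0,0,0.0004,0,0,0.44],[0,0,0.0006,0,0,0.6],[0,0,0.0008,0,0,0.76],[0,0,0.0009,0,0,0.92],[0,0,0.001,0,0,1.0],[0,0,0.001,0,0,1.0]]]'
python3 - <<'E'
from h import *
s=r.sense();print(s["tool_pos"],s["ft_force"],s["wrist_torque"],s["finger_gap"],s["joint_pos"][5],s["tcp_rot"])
E
python3 -m crank '[[[0,0,0,0,0,0],[0,0,0,0,0,0],[0,0,0,0,0,0],[0,0,0,0,0,0],[0,0,0,0,0,0]]]' 0.25
python3 - <<'E'
from h import *
p,d=r.snapshot("side"); cv2.imwrite("pics/side11.png",cv2.resize(p[220:290,300:390],None,fx=8,fy=8,interpolation=cv2.INTER_CUBIC))
s=r.sense();print(s["tool_pos"],s["ft_force"],s["finger_gap"])
E
```

```text
time: 13.8
tool_pos: [531.8, 229.0, 109.1]
tcp_rot: [179.9, 0.5, -28.2]
ft_force: [-1.7, 3.2, 3.5]
finger_gap: 34.9
[531.7583844  229.04932406 109.12568347] [-1.72773     3.2153634   3.53260824] [ 0.71395915  0.33678064 -0.02948712] 34.92489659418558 136.06522871587654 [179.9429089    0.54552402 -28.15641961]
time: 14.42
tool_pos: [531.8, 229.0, 109.1]
tcp_rot: [179.9, 0.5, -28.2]
ft_force: [0.0, 0.0, 0.3]
finger_gap: 64.2
[531.77533235 228.99149875 109.0789033 ] [ 0.48646557 -0.01177303  0.31175919] 63.7376198869073
```

View pics/side11.png

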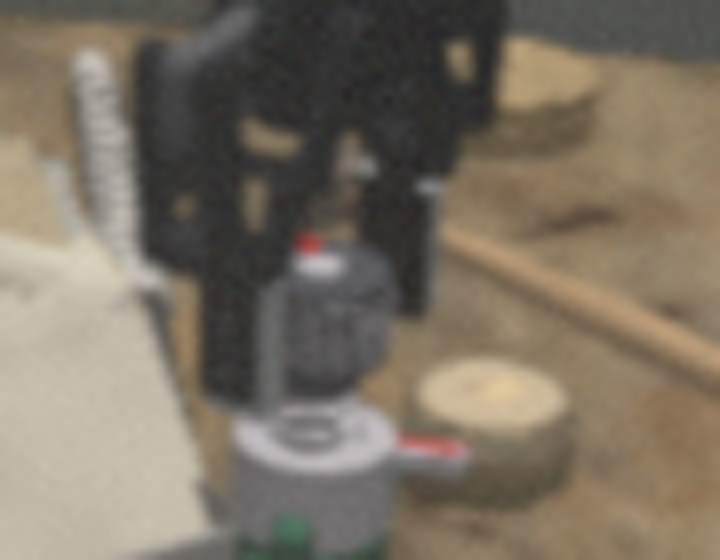

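The mark now points away from the camera (crop (310,245)), as expected after 4.6 rad. The screw is upright and the fingers are clear. I'll rotate the open hand back 3.1 rad.

```bash
python3 -m crank '[[[0.0005,-0.0005,0,0,0,-0.15],[0.001,-0.0008,0,0,0,-0.31],[0.001,-0.001,0,0,0,-0.47],[0.001,-0.001,0,0,0,-0.63],[0.001,-0.001,0,0,0,-0.79],[0.001,-0.001,0,0,0,-0.95],[0.001,-0.001,0,0,0,-1.11],[0.001,-0.001,0,0,0,-1.27],[0.001,-0.001,0,0,0,-1.43],[0.001,-0.001,0,0,0,-1.55]]]' && python3 -m crank '[[[0,0,0,0,0,-0.15],[0,0,0,0,0,-0.31],[0,0,0,0,0,-0.47],[0,0,0,0,0,-0.63],[0,0,0,0,0,-0.79],[0,0,0,0,0,-0.95],[0,0,0,0,0,-1.11],[0,0,0,0,0,-1.27],[0,0,0,0,0,-1.43],[0,0,0,0,0,-1.55]]]'
python3 - <<'E'
from h import *
p,d=r.snapshot("side"); cv2.imwrite("pics/side12.png",cv2.resize(p[220:290,300:390],None,fx=8,fy=8,interpolation=cv2.INTER_CUBIC))
s=r.sense();print(s["tool_pos"],s["ft_force"],s["finger_gap"],s["joint_pos"][5],s["tcp_rot"])
E
```

```text
time: 15.72
tool_pos: [533.1, 229.4, 109.1]
tcp_rot: [-179.5, 0.1, 60.9]
ft_force: [-0.2, -0.2, -0.3]
finger_gap: 63.8
time: 16.98
tool_pos: [533.2, 229.4, 109.1]
tcp_rot: [-179.9, -0.5, 150.0]
ft_force: [-0.2, 0.5, -0.5]
finger_gap: 63.9
[533.14432897 229.38776335 109.07595621] [-0.53615425 -0.58209535 -0.12180471] 64.02975135319751 -42.39694977117287 [-179.92435836   -0.54191279  150.29891476]
```

View pics/side12.png

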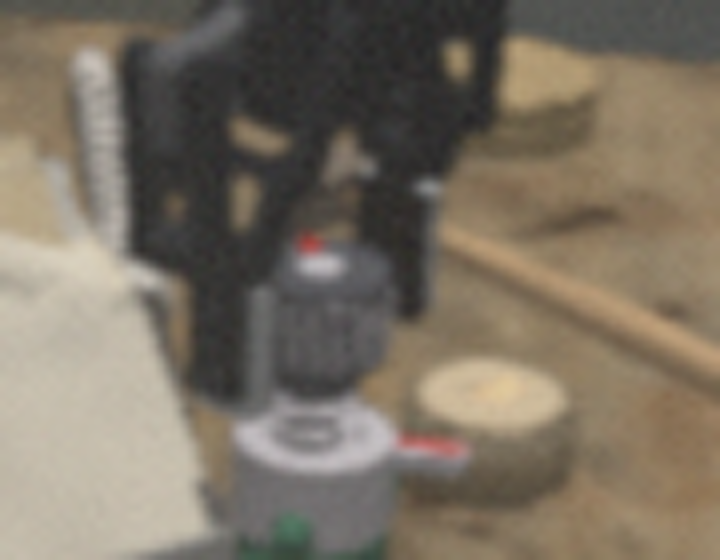

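```bash
python3 -m crank '[[[0,0,0,0,0,0],[0,0,0,0,0,0],[0,0,0,0,0,0],[0,0,0,0,0,0],[0,0,0,0,0,0],[0,0,0,0,0,0],[0,0,0,0,0,0]]]' 1 50 && python3 -m crank '[[[0,0,0.0001,0,0,0.12],[0,0,0.0003,0,0,0.28],[0,0,0.0004,0,0,0.44],[0,0,0.0006,0,0,0.6],[0,0,0.0008,0,0,0.76],[0,0,0.0009,0,0,0.92],[0,0,0.0011,0,0,1.08],[0,0,0.0012,0,0,1.2],[0,0,0.0012,0,0,1.2]]]'
python3 - <<'E'
from h import *
s=r.sense();print(s["tool_pos"],s["ft_force"],s["wrist_torque"],s["finger_gap"],s["joint_pos"][5],s["tcp_rot"])
E
python3 -m crank '[[[0,0,0.0001,0,0,0.12],[0,0,0.0003,0,0,0.28],[0,0,0.0004,0,0,0.44],[0,0,0.0006,0,0,0.6],[0,0,0.0007,0,0,0.72],[0,0,0.0008,0,0,0.78],[0,0,0.0008,0,0,0.78]]]'
python3 - <<'E'
from h import *
for n in("top","side"):
  p,d=r.snapshot(n); cv2.imwrite(n.join(["pics/","13.png"]),cv2.resize(p[220:290,300:390],None,fx=8,fy=8,interpolation=cv2.INTER_CUBIC) if n=="side" else p)
s=r.sense();print(s["tool_pos"],s["ft_force"],s["finger_gap"],s["joint_pos"][5],s["tcp_rot"])
E
```

```text
time: 17.9
tool_pos: [533.2, 229.5, 109.2]
tcp_rot: [-179.9, -0.5, 150.3]
ft_force: [-0.0, 0.6, 2.3]
finger_gap: 34.5
time: 19.02
tool_pos: [533.3, 229.2, 108.1]
tcp_rot: [-179.5, -0.1, 81.6]
ft_force: [-1.2, -1.6, 2.8]
finger_gap: 34.8
[533.28044061 229.15473554 108.11004284] [-1.21058111 -1.58155402  2.7986631 ] [-0.26741884  0.04404372 -0.03253861] 34.76439484118185 26.322541762197627 [-1.79487693e+02 -1.06322167e-01  8.15767859e+01]
time: 19.9
tool_pos: [533.4, 228.8, 107.4]
tcp_rot: [-179.6, 0.3, 37.0]
ft_force: [-0.5, -2.7, 3.5]
finger_gap: 34.7
[533.33272829 228.80185743 107.33148855] [-0.85947404 -1.69971766  4.02328957] 34.812233542156115 70.84221398007585 [-179.58738048    0.30189289   37.05225929]
```

View pics/side13.png

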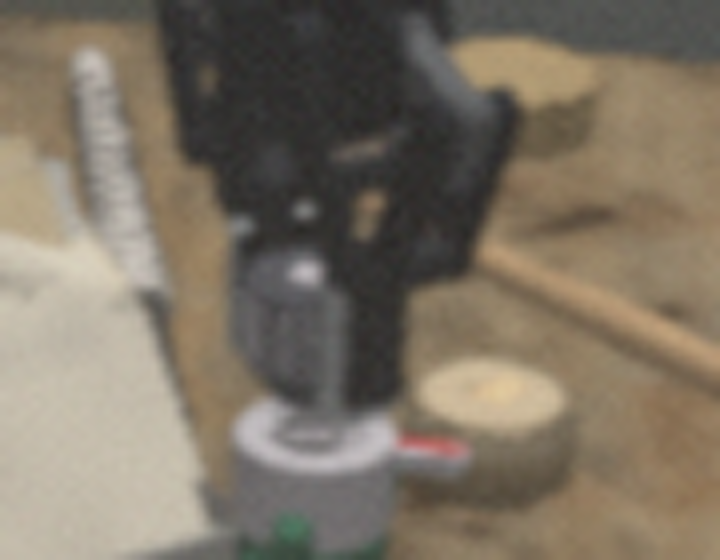

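```bash
python3 - <<'E'
from h import *
f=lambda x,y:(300+x/8-.44,220+y/8-.44)
m=ray("side",f(309,243),140.5);c=ray("side",f(325,262),140.5)
print(m,c,np.degrees(np.arctan2(*(m-c)[1::-1])), "rel axis",np.degrees(np.arctan2(m[1]-229.3,m[0]-533)))
print(r.look_for("screw_mark","side")[:2],r.landmark_of("screw_mark","side")[:2],r.landmark_of("screw_head","side")[:2])
E
```

```text
[536.43971549 215.99594721 140.5       ] [531.58569275 226.34324611 140.5       ] -64.86825057294922 rel axis -75.5038208012963
[{'extent': [328.7, 255.4, 340.8, 279.0], 'conf': 0.46}] [{'pixel': [347.5, 255.3], 'conf': 0.6}] [{'pixel': [338.6, 259.4], 'conf': 0.45}]
```

At the regrasp the mark measured about -65° to -75°. A further 113° puts it at -178° to -189°, against the tab at about -187°. The height is about 32 mm, so I'm handing in.

```bash
python3 - <<'E'
from h import *
s=r.sense();print(s["time"],s["ft_force"],s["finger_gap"],s["tool_pos"])
print(r.hand_in())
E
```

```text
20.15 [-0.58325301 -3.36416761  2.96102812] 34.73459089609161 [533.38051809 228.84378801 107.35452316]
the job is handed in; nothing more can be done
None
```

I turned the screw back about 101° and opened the fingers slightly, and it dropped into the thread. I then turned it forward about 6.58 rad, with one regrasp on the way. I handed the job in at 20.2 s, still gripping the head; no verdict was reported.

**Last checks:**
- **Grip:** the fingers closed to 34.7 mm on the head with a 50 N setting, and the wrist force was under 5 N.
- **Height:** the hand sank 6.3 mm during the forward turn. The side image puts the head about 32 mm above the boss mouth, within the 29–34.5 mm allowed.
- **Mark position:** a finger hid the red mark at the end, so I could not see it directly. From where it was at the regrasp (-65° to -75°) plus the 113° turned after that, it should be within about 10° of the boss mark.
- **Drop:** the height change in the images came out nearer 4 mm than 6 mm when compared with the view just before. Compared with the starting picture, it agreed with a full drop, to about 37 mm.
- **Top camera:** the arm blocked its view of the screw, so it could not confirm the final position.
- **Bystanders:** I saw no contact with the other things on the bench, but did not measure their positions again at the end.

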